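Stagger the parts trays

TASK

Stack the parts trays on the red one where it stands, blue first and then yellow, with alternating offsets: each tray is turned half round from the one below, with its foot seated in the long bay below so that it rests level on that tray's rim and the short pocket of every tray stays open. Do not shove the red tray away or disturb the other things on the table.

Things in the scene. Friction and masses are not known exactly. Their poses are not given: they have to be found in the camera images.
- red_tray: red painted steel tray, open top, 0.25 kg: 60 wide (x) x 160 long (y) x 34 mm high, walls 4 mm. Origin: centre of that outline, at the very underside. A divider at y 36 to 40 mm parts the long bay (y -76 to 36, 52 mm wide inside) from the short pocket at the +y end. It stands on the table as the bottom of the stack, pocket to the robot's left, give or take 20 degrees
- red_tray_pocket (a point): middle of the red tray's short pocket, at (0, 58, 20) mm in the tray's frame; pocket 36 x 52 mm inside, its end wall (+y) is only 22 mm high with a white card holder outside; all other walls are 34 mm high
- blue_tray: blue tray, 0.18 to 0.35 kg, same shape and frame as red; stands on the table left or right of it, long axis within 50 degrees of fore and aft. Under each tray's long bay only is a foot 4 mm deep, 46 x 106 mm (x -23 to 23, y -73 to 33 mm), with 3 mm play all round in a long bay below; beside the foot the underside is at z = 4 mm and rests on the rim below
- blue_tray_pocket (a point): middle of the blue tray's short pocket, at (0, 58, 20) mm in the tray's frame
- yellow_tray: yellow tray, 0.18 to 0.35 kg, same shape, foot and frame as the others; stands on the table on the other side of the red one from blue, long axis within 50 degrees of fore and aft. Any tray turned half round and seated on another has its origin at (0, -40, 30) mm in the lower tray's frame
- yellow_tray_pocket (a point): middle of the yellow tray's short pocket, at (0, 58, 20) mm in the tray's frame
- green_jar: bystander, not to be disturbed: screw-lid jar with a green lid, 64 dia x 56 mm; origin at the centre of its underside
- purple_jar: bystander, not to be disturbed: purple screw-lid jar, 60 dia x 72 mm; origin at the centre of its underside
- torch: bystander, not to be disturbed: black inspection torch standing on its head, 31 dia x 109 mm; origin at the centre of its underside
- paint_gauge: bystander, not to be disturbed: dark grey hand-held paint gauge lying flat, 46 x 111 x 24 mm; origin at the centre of its underside
Mind the look-alikes: they are no part of the job. What is meant by the yellow_tray is not purple, and is the larger of those in its own colour.

How it is judged:
On the way, in this order (a step that is already met when the one before it is completed fails the run):
1. the blue tray, turned half round, is seated on the red one and let go (x of blue_tray in the frame of red_tray between -0.006 and 0.006 m and y of blue_tray in the frame of red_tray between -0.046 and -0.034 m and z of blue_tray in the frame of red_tray between 0.027 and 0.032 m and y of blue_tray_pocket in the frame of red_tray below -0.085 m and angle between the y axis of blue_tray and the y axis of red_tray, either way round below 0.12 rad and angle between blue_tray's own z axis and vertical below 0.03 rad and contact force between the fingers and blue_tray below 0.1 N), for 0.2 s.
2. the yellow tray, turned half round again, is seated on the blue one (x of yellow_tray in the frame of blue_tray between -0.006 and 0.006 m and y of yellow_tray in the frame of blue_tray between -0.046 and -0.034 m and z of yellow_tray in the frame of blue_tray between 0.027 and 0.032 m and y of yellow_tray_pocket in the frame of blue_tray below -0.085 m and angle between the y axis of yellow_tray and the y axis of blue_tray, either way round below 0.12 rad and angle between yellow_tray's own z axis and vertical below 0.03 rad), for 0.2 s.
At the end, for the whole second after the job is handed in: Red stands flat on the table; blue sits on red and yellow on blue, each turned half round from the one below (within 0.12 rad), foot down in its long bay: origin within 6 mm of the seat 40 mm along and 27 to 32 mm higher, level within 0.03 rad; all at rest (all of step 2 and x of blue_tray in the frame of red_tray between -0.006 and 0.006 m and y of blue_tray in the frame of red_tray between -0.046 and -0.034 m and z of blue_tray in the frame of red_tray between 0.027 and 0.032 m and y of blue_tray_pocket in the frame of red_tray below -0.085 m and angle between the y axis of blue_tray and the y axis of red_tray, either way round below 0.12 rad and angle between each of blue_tray, red_tray's own z axis and vertical below 0.03 rad and linear speed of each of red_tray, blue_tray, yellow_tray below 0.02 m/s and height (world z) of red_tray below 0.005 m); the robot touches nothing.
It fails at once if the red tray is shoved more than 40 mm from its spot (distance of red_tray from where it was at the start of the episode above 0.04 m).
It fails at once if a bystander is moved more than 30 mm or tipped (distance of any of green_jar, purple_jar, torch, paint_gauge from where it was at the start of the episode above 0.03 m or angle between any of green_jar, purple_jar, torch, paint_gauge's own z axis and vertical above 0.5 rad).
It also fails if it takes over 56 s, if anything falls off the work surface, if the arm or the gripper's body presses on something with over 40 N, if the wrist force passes 120 N, or if a joint passes its speed limit or range.

ROBOT

A 6-joint arm with a two-finger parallel gripper is mounted at the origin on a cart in front of the work surface, level with it; the furniture and walls round the work are solid. World frame = base frame: x ahead of the robot, y to its left, z up, the work surface at z = 0. Lengths are in m, angles in rad, forces in N, time in s.
With the tool pointing down it reaches from about 0.3 to 0.775 m from the base axis. Payload 14.6 kg.
Tool frame: the origin (TCP) lies at the centre of the arm's flange, where the gripper is bolted on; the fingertips stand 199 mm ahead of it and the grasp point (between the pads) lies 180 mm ahead of it; z points along the fingers, y is the line along which they close (so a half turn about z gives the same grasp; the last joint's range is limited). The gripper opens to 94 mm and grips with 3 to 60 N. Pads are 16 mm wide; open, the fingers measure 119 mm over their backs; the gripper's body (75 mm by 177 mm) begins 78 mm behind the grasp point.
Start: joints at [-1.312, 0.3, 1.521, -0, 1.321, -0.067], TCP at [0.176, -0.521, 0.405] pointing down, gripper open.
Joint ranges: [-3.03, 3.03], [-0.79, 2.21], [0.23, 2.52], [-1.04, 4.18], [0, 3.07], [-2.55, 2.55]. Speed limits (rad/s): [2.22, 2.22, 2.57, 3.14, 3.14, 3.14].

INTERFACE

Orientations are given as [roll, pitch, yaw] about the fixed x, y, z axes, in that order (R = Rz(yaw) Ry(pitch) Rx(roll)).
In Python, from station import ctrl gives the robot as it stands. The module is installed in compiled form; this text tells all that it offers.
- The arm moves only by the tool servo_tool, never from a script. Its argument "motion" is a list of rows, each a list of 5 numbers: the closure, from 0 (fully open) to 1 (shut), then the shift along the world's x, y, z in cm, then the turn about the world's z in degrees. A call has 1 to 20 rows; each row is the pose to reach, as a shift and turn from the pose commanded when the call began; what a row does not reach only later rows make up. A row lasts 1/8 s, in which the tool goes at most 62.5 mm and 10.7 degrees, less where a joint would pass 70% of its speed; a pose out of reach is approached as far as the arm can. A call with a gripper value outside its range is refused whole. The fingers move at their own pace and stop on an object; "squeeze" is the grip in N (left out, the last holds). Time passes only in rows, so rows that repeat a pose let the fingers close. It gives the time, the measured TCP pose, the force, the opening and the grip force at its end, in the units of the state.
- ctrl.get_obs(): the state, without advancing time (a new reading comes with each control period).
- ctrl.camera(name): name is "scene" or "top" or "wrist"; returns a dict with "image" (400x640x3 uint8, red, green, blue), "fx", "fy", "cx", "cy" (pixels), "camera_from_world" (4x4, takes a point from world to camera coordinates); the wrist camera has in their place "hand_eye" (4x4, takes a point from camera to tool coordinates, whose origin is the TCP and whose axes are the flange's). Camera axes: x right, y up, looking along -z (the intrinsics and any distortion apply to the point x, -y, -z); pixel columns grow to the right and rows downward; lengths in m; the calibration is good to about 2 mm. A picture is of the moment at which its call begins: read the wrist's pose just before it. There is no depth.
- ctrl.hand_in(): hands the job in; it is judged then, once.
The state is a dict: "time_s": time; "qpos": joint angles; "joint_vel": joint speeds; "tau": joint torques, N m; "ee_pos": TCP position; "eef_rot": TCP orientation; "force": force on the tool from outside, world axes, zero at the start; "moment": the same for the moment, N m; "grip_width": finger opening in m; "grip_force": force on a finger pad.
Only numpy, scipy, OpenCV 4.12 (cv2) and the standard library are available. Lean on these libraries where they do the work, as an engineer would, in place of code of your own. Each camera call takes 0.05 s, during which the arm holds its last target. There are 200 camera calls.

## Working session

There is one attempt and no reset: what is moved stays moved. The work goes in short steps, Python scripts to look and compute and a tool call to move; the robot and the scene stay as the last step left them, time stands still between calls to the robot, and variables do not carry over. Pictures are saved under pics/ and viewed, at most 10 in all, crops included, and the job is handed in when it is done.

Besides the shell and the picture viewer there is one more tool, called by a JSON object that holds its "method" and its "body", one argument or row to a line. servo_tool: Moves the arm, as the interface text tells. Its arguments: {"type":"object","properties":{"motion":{"type":"array","items":{"type":"array","items":{"type":"number"}}},"squeeze":{"type":"number"}},"required":["motion"]}

```bash
mkdir -p pics; cat > h.py <<'E'
import numpy as np, cv2, pickle
from station import ctrl
from scipy.spatial.transform import Rotation as R
def snap(n,f):
    o=ctrl.get_obs(); c=ctrl.camera(n); cv2.imwrite(f'pics/{f}.png',c['image'][:,:,::-1])
    if 'hand_eye' in c:
        T=np.eye(4);T[:3,:3]=R.from_euler('xyz',o['eef_rot']).as_matrix();T[:3,3]=o['ee_pos']
        c['camera_from_world']=np.linalg.inv(T@c['hand_eye'])
    pickle.dump(c,open(f'pics/{f}.pkl','wb')); return c
def load(f): return pickle.load(open(f'pics/{f}.pkl','rb'))
def ray(c,uv):
    W=np.linalg.inv(c['camera_from_world']); u,v=uv
    d=W[:3,:3]@np.array([(u-c['cx'])/c['fx'],-(v-c['cy'])/c['fy'],-1]); return W[:3,3],d
def atz(c,uv,z):
    p,d=ray(c,uv); return p+d*(z-p[2])/d[2]
def proj(c,P):
    q=c['camera_from_world']@np.append(P,1); return np.array([c['cx']-c['fx']*q[0]/q[2],c['cy']+c['fy']*q[1]/q[2]])
def tri(obs):
    A=np.zeros((3,3));b=np.zeros(3)
    for c,uv in obs:
        p,d=ray(c,uv);d=d/np.linalg.norm(d);M=np.eye(3)-np.outer(d,d);A+=M;b+=M@p
    return np.linalg.solve(A,b)
E
python3 - <<'E'
from h import *
for n in ['scene','top']:
    c=snap(n,n+'0'); print(n,{k:v for k,v in c.items() if k!='image'})
print(ctrl.get_obs())
E
```

```text
scene {'fx': 398.67295495355404, 'fy': 398.67295495355404, 'cx': 310.2667631752672, 'cy': 198.07882062339309, 'camera_from_world': array([[-0.87561531, -0.48298973,  0.00433017,  0.50408732],
       [ 0.35544635, -0.63826917,  0.68283992, -0.20701977],
       [-0.32704086,  0.59944423,  0.73055519, -1.00227261],
       [ 0.        ,  0.        ,  0.        ,  1.        ]])}
top {'fx': 498.2882594459343, 'fy': 498.2882594459343, 'cx': 320.6023633977404, 'cy': 197.0870992287992, 'camera_from_world': array([[ 0.02134721, -0.99975024, -0.00661536,  0.05521951],
       [ 0.99614161,  0.02070584,  0.08528283, -0.55547116],
       [-0.08512455, -0.00841039,  0.99633482, -1.62911477],
       [ 0.        ,  0.        ,  0.        ,  1.        ]])}
{'time_s': 0.1, 'qpos': array([-1.31157680e+00,  3.00412719e-01,  1.52148570e+00,  1.15858970e-05,
        1.32071202e+00, -6.65743999e-02]), 'joint_vel': array([ 2.87225159e-04, -2.17367188e-03,  7.82929791e-05,  8.47099783e-04,
       -6.09947743e-04, -3.45964044e-04]), 'tau': array([ 6.73716640e-04, -5.32644188e+01, -3.53284085e+01,  7.09062209e-02,
        2.34991946e-02, -8.36227855e-05]), 'ee_pos': array([ 0.17603899, -0.52104219,  0.4041586 ]), 'eef_rot': array([-3.14057787e+00, -7.89060341e-05,  3.25791018e-01]), 'force': array([0.28452851, 0.64602135, 0.23118048]), 'moment': array([ 0.01370777,  0.01344279, -0.01405307]), 'grip_force': 0.0, 'grip_width': 0.09403789770416927}
```

View pics/top0.png

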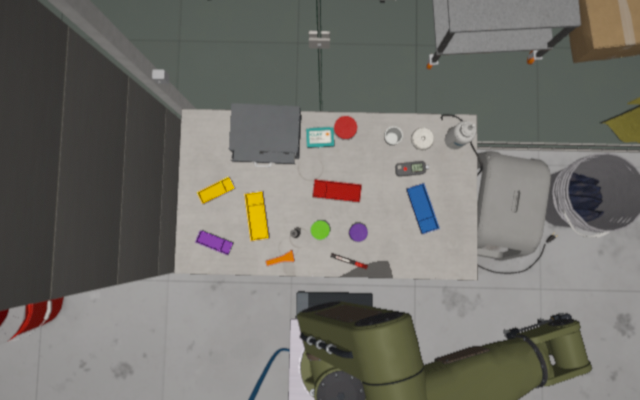

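View pics/scene0.png

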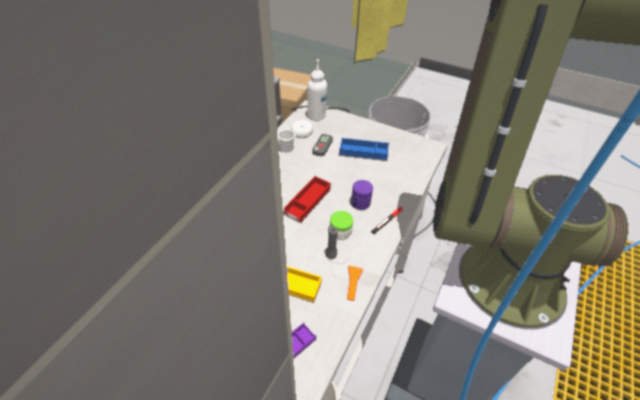

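Top view: red tray is at (338,191), lying across; blue at (422,208) to the right; the large yellow at (258,216) to the left. The small yellow at (216,190) and the purple tray at (214,242) are look-alikes. Jars are at (320,230) and (358,232), the torch at (296,232), and the gauge at (410,168).

```bash
cat >> h.py <<'E'
HS={'red':[(0,6),(174,180)],'blue':[(102,118)],'yellow':[(20,30)]}
def mask(c,col,s=120,v=50):
    h=cv2.cvtColor(c['image'],cv2.COLOR_RGB2HSV); m=np.zeros(h.shape[:2],np.uint8)
    for a,b in HS[col]: m|=cv2.inRange(h,(a,s,v),(b,255,255))
    return m
E
python3 - <<'E'
from h import *
c=load('top0')
for col,(u,v) in dict(red=(338,191),blue=(422,208),yellow=(258,216)).items():
    m=mask(c,col); n,l,s,_=cv2.connectedComponentsWithStats(m)
    k=l[v-6:v+6,u-6:u+6]; k=np.bincount(k[k>0]).argmax()
    ys,xs=np.where(l==k)
    P=np.array([atz(c,(x,y),.02)[:2]*1000 for x,y in zip(xs,ys)],np.float32)
    print(col,len(xs),cv2.minAreaRect(P),P.mean(0))
for n,p,z in [('green',(320,230),.05),('purple',(358,232),.07),('torchtop',(296,232),.1)]: print(n,atz(c,p,z))
im=cv2.resize(c['image'][140:280,190:450,::-1],None,fx=3,fy=3,interpolation=cv2.INTER_CUBIC); cv2.imwrite('pics/crop.png',im)
E
```

```text
red 819 ((577.8262939453125, 14.211410522460938), (156.58753967285156, 58.00773239135742), 84.8287124633789) [577.7218   14.13212]
blue 831 ((524.7603759765625, -271.1478271484375), (154.7958526611328, 58.953758239746094), 18.785966873168945) [ 524.68964 -271.0886 ]
yellow 899 ((488.8868103027344, 279.700927734375), (158.96609497070312, 62.382728576660156), 9.661185264587402) [488.29828 279.5298 ]
green [0.44469601 0.06635393 0.05      ]
purple [ 0.44050075 -0.0556674   0.07      ]
torchtop [0.43585179 0.14130425 0.1       ]
```

View pics/crop.png

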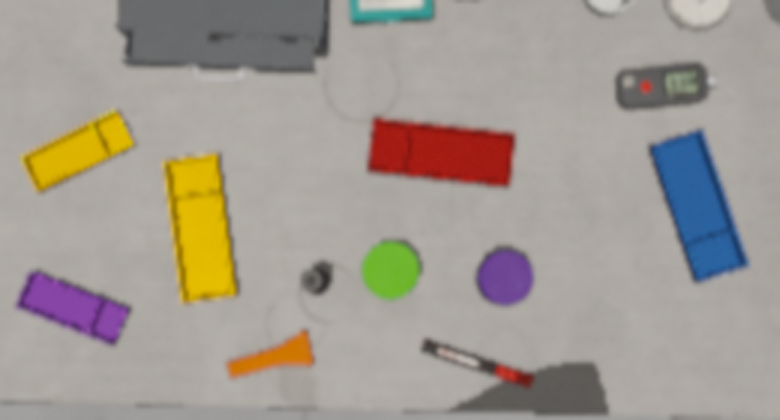

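The crop shows which end each short pocket is at. Red's is left, so y-axis about 85°. Blue's is near, about -161°. Yellow's is far, about 10°. I'll go over blue for a close look.

{"method": "servo_tool", "body": {
  "motion": [
    [0,4,3,0,0],
    [0,9,7,0,0],
    [0,14,11,0,0],
    [0,19,15,0,0],
    [0,24,19,0,0],
    [0,29,23,0,0],
    [0,30,25,0,0],
    [0,30,25,0,0],
    [0,30,25,0,0]
  ],
  "squeeze": 15
}}

```text
time_s: 1.23
ee_pos: [0.4756, -0.2716, 0.4045]
eef_rot: [-3.141, 0.0, 0.325]
force: [0.3, -0.6, 0.1]
grip_width: 0.0944
grip_force: 0.0
```

```bash
python3 - <<'E'
from h import *
c=snap('wrist','w1'); print(c['hand_eye'],c['fx'],c['cx'],c['cy'],[k for k in c]); print(proj(c,[.525,-.271,.03]))
o=ctrl.get_obs();print(o['time_s'],o['ee_pos'],o['eef_rot'])
E
```

```text
[[ 4.79969656e-04  9.64141269e-01  2.65389116e-01  7.82718644e-02]
 [ 9.99999723e-01 -3.11910794e-04 -6.75398665e-04 -1.95577523e-04]
 [-5.68401996e-04  2.65389367e-01 -9.64141152e-01  2.02842364e-02]
 [ 0.00000000e+00  0.00000000e+00  0.00000000e+00  1.00000000e+00]] 330.1085486262794 322.04150030192494 199.24689363187497 ['image', 'fx', 'fy', 'cx', 'cy', 'hand_eye', 'camera_from_world']
[336.40496303 138.88890228]
1.275 [ 0.47543868 -0.27192087  0.40457117] [-3.14154990e+00  2.25551051e-04  3.24695380e-01]
```

View pics/w1.png

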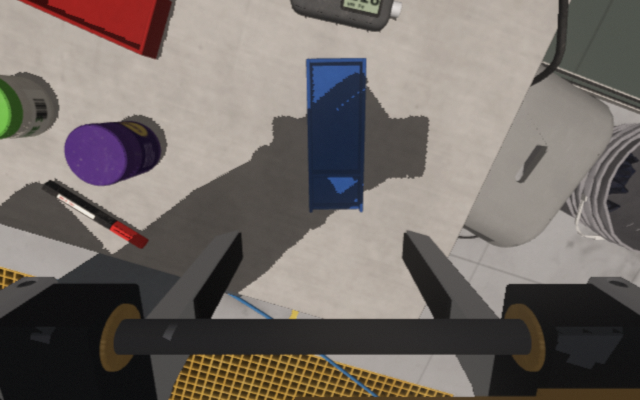

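The wrist view shows blue with its low pocket end near (337,208) and its far end at (337,60). I'll take two more wrist views across the table for triangulation of all trays.

{"method": "servo_tool", "body": {
  "motion": [
    [0,-1,6,0,0],
    [0,-2,12,0,0],
    [0,-2,14,0,0],
    [0,-2,14,0,0],
    [0,-2,14,0,0]
  ]
}}

```text
time_s: 1.9
ee_pos: [0.4559, -0.1323, 0.4047]
eef_rot: [3.141, 0.0, 0.325]
force: [-0.1, -1.8, 0.8]
grip_width: 0.0939
grip_force: 0.0
```

```bash
python3 -c "
from h import *
snap('wrist','w2')"
```

{"method": "servo_tool", "body": {
  "motion": [
    [0,0,6,0,0],
    [0,0,12,0,0],
    [0,0,18,0,0],
    [0,0,22,0,0],
    [0,0,22,0,0],
    [0,0,22,0,0]
  ]
}}

```text
time_s: 2.7
ee_pos: [0.4564, 0.088, 0.4045]
eef_rot: [3.141, 0.0, 0.325]
force: [-0.3, 1.0, -0.1]
grip_width: 0.094
grip_force: 0.0
```

```bash
cat >> h.py <<'E'
from scipy.optimize import minimize, least_squares
H=np.array([[sx*30,y,z] for sx in(1,-1) for y,z in[(-80,4),(-80,34),(75,34),(80,22),(80,4)]])/1000
def model(p):  # x,y,theta,z0
    return H@R.from_euler('z',p[2]).as_matrix().T+[p[0],p[1],p[3]]
def blob(c,col,g):
    m=mask(c,col,90,20); m=cv2.morphologyEx(m,cv2.MORPH_OPEN,np.ones((3,3),np.uint8))
    r=np.zeros_like(m); pp=np.array([proj(c,q) for q in model(g)])
    cv2.fillConvexPoly(r,cv2.convexHull(pp.astype(np.int32)),255); r=cv2.dilate(r,np.ones((41,41)))
    m&=r; n,l,s,_=cv2.connectedComponentsWithStats(m); k=1+s[1:,4].argmax()
    h=cv2.convexHull(np.argwhere(l==k)[:,::-1].astype(np.int32)); return h
def fit(views,col,g,fixz=False):
    hs=[]
    for c in views:
        h=blob(c,col,g).reshape(-1,2).astype(np.float32)
        pl=np.vstack([np.linspace(h[i],h[(i+1)%len(h)],max(2,int(np.linalg.norm(h[i]-h[(i+1)%len(h)])/2)),endpoint=False) for i in range(len(h))])
        hs.append((c,pl))
    def res(p):
        if fixz: p=[*p,g[3]]
        r=[]
        for c,pl in hs:
            q=cv2.convexHull(np.array([proj(c,w) for w in model(p)],np.float32))
            r+=[cv2.pointPolygonTest(q,(float(a),float(b)),True)-.5 for a,b in pl]
        return np.array(r)
    s=least_squares(res,g[:3] if fixz else g,x_scale=.01,diff_step=1e-4,loss='soft_l1')
    return s.x,np.sqrt(np.mean(s.fun**2))
E
cat > m.py <<'E'
from h import *
w=[load('w1'),load('w2'),snap('wrist','w3')]
G=dict(red=[.578,.014,np.radians(84.8),0],blue=[.525,-.271,np.radians(-161.2),0],yellow=[.489,.28,np.radians(9.7),0])
for col,vs in dict(red=w[1:],blue=w[:2],yellow=w[2:]).items():
    for f in ([False,True] if len(vs)>1 else [True]):
        p,e=fit(vs,col,G[col],f); print(col,f,np.round(p,4),round(np.degrees(p[2]),2),'rms px',e)
a=np.hstack([x['image'] for x in w[1:]])[:,:,::-1]; cv2.imwrite('pics/w23.png',cv2.resize(a,(800,250),interpolation=cv2.INTER_AREA))
print(ctrl.get_obs()['ee_pos'],ctrl.get_obs()['time_s'])
E
python3 m.py
```

```text
red False [0.6253 0.0037 1.4789 0.021 ] 84.74 rms px 19.922662376046524
red True [0.6262 0.005  1.4656] 83.97 rms px 19.63496256516126
blue False [ 0.5406 -0.2789 -2.8587  0.1132] -163.79 rms px 16.592511716085326
blue True [ 0.5503 -0.261  -1.2347] -70.74 rms px 8.146519966939685
yellow True [ 0.5077  0.3084 -0.6768] -38.78 rms px 14.018118888803892
[0.45633491 0.08772478 0.40451564] 2.75
```

View pics/w23.png

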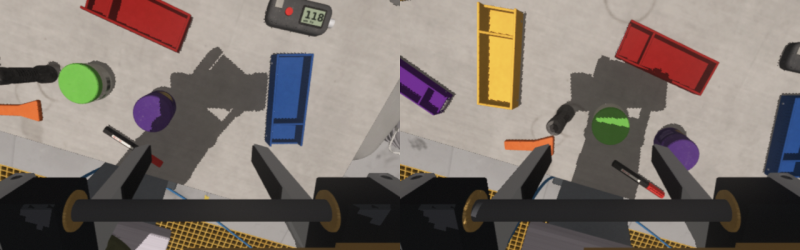

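w2 shows red at its upper edge and all of blue. w3 shows yellow and red complete. The fit residuals are bad, so I'll check the masks.

```bash
cat > d.py <<'E'
from h import *
w={i:load(f'w{i}') for i in(1,2,3)}
G=dict(red=[.578,.014,np.radians(84.8),0],blue=[.525,-.271,np.radians(-161.2),0],yellow=[.489,.28,np.radians(9.7),0])
for i,col in [(1,'blue'),(2,'blue'),(2,'red'),(3,'red'),(3,'yellow')]:
    h=blob(w[i],col,G[col]); q=np.array([proj(w[i],x) for x in model(G[col])],np.float32)
    print(i,col,np.round(cv2.minAreaRect(h.astype(np.float32)),1) if 0 else cv2.minAreaRect(h.astype(np.float32)),cv2.minAreaRect(q))
E
python3 d.py
```

```text
1 blue ((335.5, 138.0), (98.0, 57.0), 90.0) ((335.37359619140625, 138.51345825195312), (58.1049919128418, 153.21658325195312), 89.87057495117188)
2 blue ((461.49029541015625, 161.46177673339844), (65.4162826538086, 104.10761260986328), 4.289153099060059) ((462.342529296875, 162.0887451171875), (57.80720520019531, 156.34120178222656), 89.81565856933594)
2 red ((222.18553161621094, 19.923629760742188), (126.26168823242188, 65.50276184082031), 24.36245346069336) ((221.2351531982422, 10.638961791992188), (78.44683837890625, 185.1742706298828), 19.448379516601562)
3 red ((426.35797119140625, 94.75108337402344), (119.03330993652344, 66.21619415283203), 26.13100242614746) ((428.2882080078125, 88.79742431640625), (66.31372833251953, 171.26876831054688), 27.466537475585938)
3 yellow ((162.50531005859375, 94.02815246582031), (40.28959274291992, 113.67820739746094), 0.6437457203865051) ((155.5716094970703, 93.27726745605469), (171.8838348388672, 61.566654205322266), 8.971535682678223)
```

```bash
python3 - <<'E'
from h import *
c=load('w1'); m=mask(c,'blue',90,20)
hs=cv2.cvtColor(c['image'],cv2.COLOR_RGB2HSV)
for v in range(54,218,8): print(v,hs[v,337],hs[v,312],m[v,312:362].mean()/255)
g=[.525,-.271,np.radians(-161.2),0]; h=blob(c,'blue',g).reshape(-1,2); print(h.tolist())
E
```

```text
54 [ 15  25 185] [ 15  26 180] 0.0
62 [111 124  80] [110 143 105] 1.0
70 [110 159 148] [110 129  89] 1.0
78 [109 159 148] [110 148 112] 1.0
86 [110 126  67] [110 126  73] 1.0
94 [109 127  66] [110 135  83] 1.0
102 [110 131  66] [111 122  71] 1.0
110 [110 158  95] [110 124  64] 1.0
118 [109 140  62] [111 130  63] 1.0
126 [110 139  64] [110 130  61] 1.0
134 [111 146  61] [110 132  60] 1.0
142 [111 144  62] [110 134  57] 1.0
150 [110 142  61] [110 132  58] 1.0
158 [110 144  62] [110 136  58] 1.0
166 [110 150  61] [109 144  55] 1.0
174 [110 140  60] [110 137  56] 1.0
182 [109 167 142] [110 143  57] 1.0
190 [110 162 135] [111 132  56] 1.0
198 [111 131  64] [111 127  58] 1.0
206 [110 125  59] [111 121  57] 1.0
214 [ 15  26 179] [15 24 84] 0.0
[[364, 120], [363, 162], [362, 187], [309, 187], [308, 147], [307, 100], [307, 89], [364, 89]]
```

My ROI model was rotated 90°: theta is the direction of the tray's y axis. Fixing that.

```bash
sed -i "s/R.from_euler('z',p\[2\])/R.from_euler('z',p[2]-np.pi\/2)/" h.py; sed -i "s/snap('wrist','w3')/load('w3')/" m.py; python3 m.py; python3 d.py
```

```text
red False [ 5.7750e-01  1.5200e-02  1.4842e+00 -1.3000e-03] 85.04 rms px 7.645100804237502
red True [0.5773 0.0153 1.4837] 85.01 rms px 7.719056880798095
blue False [ 5.2380e-01 -2.7050e-01 -2.8072e+00 -3.0000e-04] -160.84 rms px 0.6235673945525084
blue True [ 0.5238 -0.2704 -2.8059] -160.77 rms px 0.6293137958294891
yellow True [0.4799 0.2899 0.1753] 10.04 rms px 18.164780947073066
[0.45633491 0.08772478 0.40451564] 2.75
1 blue ((335.9999694824219, 133.49998474121094), (57.99999237060547, 150.99996948242188), 0.0) ((337.5150451660156, 132.8761444091797), (151.99559020996094, 61.01031494140625), 89.86880493164062)
2 blue ((462.16552734375, 158.73675537109375), (66.45112609863281, 150.97756958007812), 4.513988018035889) ((463.548095703125, 157.19198608398438), (69.11722564697266, 151.2608184814453), 4.740898609161377)
2 red ((219.3912353515625, 18.653846740722656), (173.63140869140625, 65.5102767944336), 24.376468658447266) ((217.65866088867188, 17.354686737060547), (183.32147216796875, 68.41402435302734), 25.914892196655273)
3 red ((426.06658935546875, 93.96027374267578), (156.6678009033203, 66.25276184082031), 25.463346481323242) ((428.36724853515625, 93.43012237548828), (158.8129425048828, 67.44583129882812), 25.096406936645508)
3 yellow ((161.4842529296875, 90.42533874511719), (40.97190856933594, 145.97398376464844), 2.12109637260437) ((155.69744873046875, 89.9853515625), (75.9542465209961, 167.82620239257812), 2.9489238262176514)
```

Blue is good (z -0.3 mm, 0.6 px). Next: drop border-clipped points for red and widen the yellow hue.

```bash
sed -i "s/'yellow':\[(20,30)\]/'yellow':[(16,34)]/; s/m=mask(c,col,90,20)/m=mask(c,col,130 if col=='yellow' else 90,20)/; s/        hs.append((c,pl))/        pl=pl[(pl.min(1)>3)\&(pl[:,0]<636)]; hs.append((c,pl))/" h.py; python3 m.py; python3 d.py|tail -1; python3 - <<'E'
from h import *
c=load('w3');hs=cv2.cvtColor(c['image'],cv2.COLOR_RGB2HSV)
print(hs[90,115:205:4].tolist())
E
```

```text
red False [0.5775 0.0155 1.4843 0.    ] 85.04 rms px 0.5184789897902854
red True [0.5775 0.0155 1.484 ] 85.02 rms px 0.5195987518928292
blue False [ 5.2380e-01 -2.7050e-01 -2.8072e+00 -3.0000e-04] -160.84 rms px 0.6235673945525084
blue True [ 0.5238 -0.2704 -2.8059] -160.77 rms px 0.6293137958294891
yellow True [0.4894 0.2796 0.1671] 9.57 rms px 0.8341213546455826
[0.45633491 0.08772478 0.40451564] 2.75
3 yellow ((160.0, 89.0), (170.0, 72.0), 90.0) ((155.69744873046875, 89.9853515625), (75.9542465209961, 167.82620239257812), 2.9489238262176514)
[[17, 28, 184], [15, 27, 191], [19, 120, 227], [19, 182, 125], [18, 180, 102], [19, 179, 101], [18, 180, 102], [21, 170, 238], [22, 168, 242], [22, 169, 241], [22, 168, 241], [22, 168, 241], [22, 168, 240], [22, 167, 240], [21, 169, 239], [22, 167, 240], [21, 169, 237], [18, 181, 127], [18, 175, 105], [18, 172, 105], [15, 44, 92], [15, 29, 192], [14, 28, 192]]
```

All poses are now consistent (heights ≈ 0, residuals under 1 px). Picking blue.

{"method": "servo_tool", "body": {
  "motion": [
    [0,1.2,-6,0,0.6],
    [0,2.4,-12,0,0.6],
    [0,3.6,-18,0,0.6],
    [0,4.8,-24,0,0.6],
    [0,6,-30,-3,0.6],
    [0,6.8,-35.8,-7,0.6],
    [0,6.8,-35.8,-10,0.6],
    [0,6.8,-35.8,-12,0.6],
    [0,6.8,-35.8,-15,0.6],
    [0,6.8,-35.8,-18,0.6],
    [0,6.8,-35.8,-19.7,0.6],
    [0,6.8,-35.8,-19.7,0.6]
  ],
  "squeeze": 25
}}

```text
time_s: 4.25
ee_pos: [0.5235, -0.2698, 0.2069]
eef_rot: [-3.14, 0.001, 0.335]
force: [0.8, -0.5, -0.7]
grip_width: 0.0942
grip_force: 0.0
```

{"method": "servo_tool", "body": {
  "motion": [
    [0.5,0,0,0,0],
    [1,0,0,0,0],
    [1,0,0,0,0],
    [1,0,0,0,0],
    [1,0,0,0,0],
    [1,0,0,0,0]
  ]
}}

```text
time_s: 5.0
ee_pos: [0.5241, -0.2691, 0.2081]
eef_rot: [3.141, -0.0, 0.336]
force: [-1.0, 0.1, 5.5]
grip_width: 0.0599
grip_force: 25.0
```

{"method": "servo_tool", "body": {
  "motion": [
    [1,0,0,2,0],
    [1,0,0,6,0],
    [1,0.5,2,10,5],
    [1,1,5,12,14],
    [1,1.5,8,12,23],
    [1,2,11.5,12,32],
    [1,3,15,12,41],
    [1,3.5,18.5,12,50],
    [1,4.5,22,11,59],
    [1,5,24.5,9,65.8],
    [1,5,24.5,7,65.8],
    [1,5,24.5,7,65.8],
    [1,5,24.5,7,65.8],
    [1,5,24.5,7,65.8]
  ]
}}

```text
time_s: 6.75
ee_pos: [0.5741, -0.0244, 0.2788]
eef_rot: [3.14, 0.0, 1.484]
force: [0.0, -0.9, -1.4]
grip_width: 0.0601
grip_force: 25.0
```

```bash
cat > chk.py <<'E'
import sys; from h import *
n,col,th,z=sys.argv[1],sys.argv[2],float(sys.argv[3]),float(sys.argv[4])
c=snap('wrist',n); o=ctrl.get_obs(); g=[*o['ee_pos'][:2],np.radians(th),z]
for f in (True,False):
    p,e=fit([c],col,g,f); print(col,np.round(p,4),np.degrees(p[2]),e)
print(o['ee_pos'],o['eef_rot'],o['force'],o['grip_width'],o['time_s'])
E
python3 chk.py w4 blue -95 0.0705
```

```text
blue [ 0.5753 -0.0255 -1.6596] -95.08850366444887 13.035045956607247
blue [ 0.5753 -0.0255 -1.66    0.0689] -95.10841260459644 12.83176294162703
[ 0.57410859 -0.02434253  0.27858071] [3.14032898e+00 2.57766011e-06 1.48415526e+00] [ 0.5483964  -0.63777841 -1.28695928] 0.05959827565724791 6.8
```

View pics/w4.png

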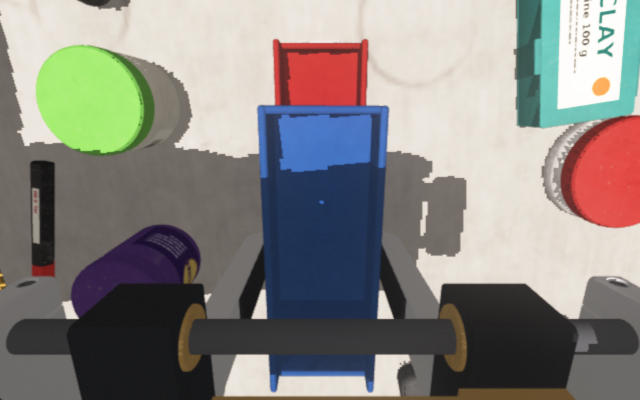

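Blue is held and level above red, pocket end toward the robot's right. Its far corners are at (259,107) and (388,107), and red's pocket end is at (275,41) to (368,41). Checking alignment from these corners.

```bash
python3 - <<'E'
from h import *
c=load('w4'); r=[.5775,.0155,np.radians(85.04),0]; b=[.574,-.0243,np.radians(-94.96),.0705]
print('blue rim far pred',[proj(c,model(b)[i]).round(1).tolist() for i in (1,6)])
print('red low-end 22 pred',[proj(c,model(r)[i]).round(1).tolist() for i in (3,8)])
print('red rim 34 y=75',[proj(c,model(r)[i]).round(1).tolist() for i in (2,7)])
a=c['image'][30:120,250:400,::-1]; 
for col in('red','blue'):
    m=mask(c,col,90,20)
    for v in ([45,60,80,100] if col=='red' else [112,140,160,220]):
        x=np.where(m[v,240:400])[0]+240; print(col,v,x.min(),x.max())
    print(col,'top row',[int(np.where(m[:,u])[0].min()) for u in ((300,340) if col=='red' else (290,320,360))])
for v in(112,): print([atz(c,(u,107),.1045).round(4) for u in(258.5,388.5)])
E
```

```text
blue rim far pred [[251.9, 102.9], [385.9, 103.0]]
red low-end 22 pred [[365.5, 41.5], [274.1, 41.5]]
red rim 34 y=75 [[367.7, 46.5], [271.8, 46.4]]
red 45 273 367
red 60 274 367
red 80 275 366
red 100 275 365
red top row [43, 43]
blue 112 258 387
blue 140 259 386
blue 160 260 385
blue 220 263 381
blue top row [106, 106, 106]
[array([0.5537, 0.056 , 0.1045]), array([0.6119, 0.051 , 0.1045])]
```

```bash
python3 - <<'E'
from h import *
c=load('w4'); o=ctrl.get_obs(); print(o['ee_pos'],o['eef_rot'])
K=np.linalg.inv(c['hand_eye'])
for P in ([.08,0,.174],[.08,.03,.174],[.08,-.03,.174],[0,0,.18]):
    q=K@np.append(P,1); print(P,c['cx']-c['fx']*q[0]/q[2],c['cy']+c['fy']*q[1]/q[2])
T=np.linalg.inv(c['camera_from_world'])@K; print(T.round(4))
E
```

```text
[ 0.57410859 -0.02434253  0.27858071] [3.14032898e+00 2.57766011e-06 1.48415526e+00]
[0.08, 0, 0.174] 319.8441024475059 103.04216755198073
[0.08, 0.03, 0.174] 386.9424135452856 103.07575268090692
[0.08, -0.03, 0.174] 252.74315956148592 103.00858110574943
[0, 0, 0.18] 320.1119952320779 260.71323608480003
[[ 8.660e-02  9.962e-01  1.400e-03  5.741e-01]
 [ 9.962e-01 -8.660e-02 -2.000e-04 -2.440e-02]
 [-0.000e+00  1.500e-03 -1.000e+00  2.788e-01]
 [ 0.000e+00  0.000e+00  0.000e+00  1.000e+00]]
```

The predictions match to about 1–2 mm; relative to red in the same image, blue needs about -1 mm in x and +1 mm in y. Lowering.

{"method": "servo_tool", "body": {
  "motion": [
    [1,-0.1,0.1,-1.2,0],
    [1,-0.1,0.1,-2.4,0],
    [1,-0.1,0.1,-3,0],
    [1,-0.1,0.1,-3.4,0],
    [1,-0.1,0.1,-3.7,0],
    [1,-0.1,0.1,-3.9,0],
    [1,-0.1,0.1,-4,0],
    [1,-0.1,0.1,-4,0],
    [1,-0.1,0.1,-4,0]
  ]
}}

```text
time_s: 7.92
ee_pos: [0.5731, -0.0231, 0.2381]
eef_rot: [3.141, 0.0, 1.485]
force: [-3.1, -0.8, 5.6]
grip_width: 0.0598
grip_force: 25.0
```

{"method": "servo_tool", "body": {
  "motion": [
    [0.2,0,0,0,0],
    [0,0,0,0,0],
    [0,0,0,0,0],
    [0,0,0,0,0],
    [0,0,0,3,0],
    [0,0,0,8,0],
    [0,-3,-4,14,0],
    [0,-6,-8,18,0],
    [0,-6,-8,18,0],
    [0,-6,-8,18,0]
  ]
}}

```text
time_s: 9.18
ee_pos: [0.5129, -0.1033, 0.4177]
eef_rot: [3.141, -0.0, 1.484]
force: [0.4, 1.0, -0.1]
grip_width: 0.094
grip_force: 0.0
```

```bash
python3 - <<'E'
from h import *
c=snap('wrist','w5'); o=ctrl.get_obs(); print(o['ee_pos'],o['eef_rot'],o['time_s'])
p,e=fit([c],'blue',[.5735,-.0237,np.radians(-95),.03],True); print(p,np.degrees(p[2]),e)
p,e=fit([c],'blue',[.5735,-.0237,np.radians(-95),.03]); print(p,np.degrees(p[2]),e)
E
```

```text
[ 0.51329837 -0.10273641  0.41664819] [-3.14059778e+00 -3.85974423e-04  1.48443328e+00] 9.225
[ 0.57378222 -0.02495042 -1.66012991] -95.11843725910371 0.44708595522742073
[ 0.57420796 -0.02470899 -1.66012401  0.02753981] -95.11809951732538 0.2634674559770348
```

View pics/w5.png

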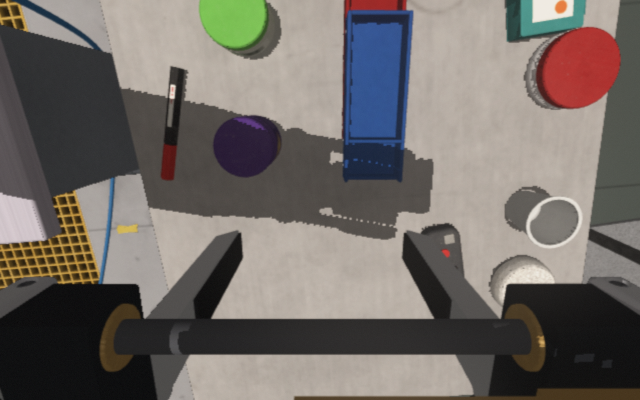

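Blue sits at (0.574, -0.025) m, z ≈ 28–30 mm, yaw -95.1°. The seat should be at (0.574, -0.024) m, so it's seated. On to yellow, with a second view on the way.

{"method": "servo_tool", "body": {
  "motion": [
    [0,-1,4,0,-10],
    [0,-2,9,0,-20],
    [0,-3,14,0,-30],
    [0,-4,19,0,-40],
    [0,-5,24,0,-50],
    [0,-6,29,0,-60],
    [0,-6.5,33,-1,-70],
    [0,-6.5,33,-1.5,-75.5],
    [0,-6.5,33,-1.5,-75.5],
    [0,-6.5,33,-1.5,-75.5]
  ]
}}

```text
time_s: 10.48
ee_pos: [0.4481, 0.2272, 0.402]
eef_rot: [3.141, 0.001, 0.169]
force: [-0.6, -0.2, 1.1]
grip_width: 0.0936
grip_force: 0.0
```

```bash
python3 - <<'E'
from h import *
c=snap('wrist','w6'); o=ctrl.get_obs(); print(o['ee_pos'],o['eef_rot'],np.degrees(o['eef_rot'][2]),o['time_s'],o['qpos'])
g=[.4894,.2796,np.radians(9.57),0]
for vs in ([c],[c,load('w3')]):
    for f in (True,False):
        p,e=fit(vs,'yellow',g,f); print(p,np.degrees(p[2]),e)
h=[atz(c,q,.1) for q in [(0,0)]]
print('torch base/top px',proj(c,[.436,.141,0]),proj(c,[.436,.141,.109]))
E
```

```text
[0.44816434 0.22695965 0.40231343] [3.14147204e+00 5.78895600e-04 1.68633831e-01] 9.662006802532929 10.525 [3.95847782e-01 1.95772541e-01 1.65639020e+00 1.34130592e-05
 1.29002110e+00 1.79800652e+00]
[0.48878207 0.28026326 0.1658217 ] 9.5008833161172 0.2342279165519149
[ 0.48872382  0.28038733  0.16584725 -0.00096517] 9.50234755504693 0.19990600450221305
[0.4890705  0.28004714 0.1660529 ] 9.514130276721332 0.7041375418661838
[ 0.48894309  0.28047097  0.16613314 -0.00175646] 9.518727666518108 0.6210602700339342
torch base/top px [391.18924745 198.64586483] [416.27206332 231.38596574]
```

View pics/w6.png

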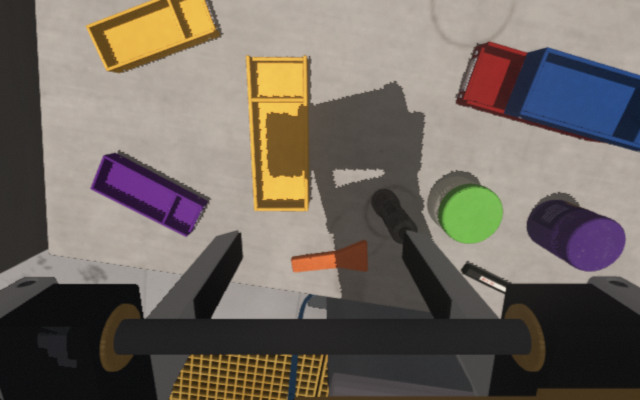

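Yellow's pocket is at the far end (278,75) and the torch base at about (385,198). The gripper body clears it by about 20 mm across the closing line. Grasping.

{"method": "servo_tool", "body": {
  "motion": [
    [0,2,2.6,-3,0],
    [0,4.1,5.3,-7,0],
    [0,4.1,5.3,-11,0],
    [0,4.1,5.3,-14,0],
    [0,4.1,5.3,-17,0],
    [0,4.1,5.3,-19,0],
    [0,4.1,5.3,-19.5,0],
    [0,4.1,5.3,-19.5,0],
    [0.5,4.1,5.3,-19.5,0],
    [1,4.1,5.3,-19.5,0],
    [1,4.1,5.3,-19.5,0],
    [1,4.1,5.3,-19.5,0],
    [1,4.1,5.3,-19.5,0],
    [1,4.1,5.3,-19.5,0]
  ],
  "squeeze": 25
}}

```text
time_s: 12.28
ee_pos: [0.4891, 0.28, 0.2078]
eef_rot: [-3.142, -0.0, 0.167]
force: [-0.2, -0.0, 3.4]
grip_width: 0.0599
grip_force: 25.0
```

{"method": "servo_tool", "body": {
  "motion": [
    [1,0,0,2,0],
    [1,0,0,6,0],
    [1,0,0,10,0],
    [1,0,0,13,0],
    [1,1,-3,14,8],
    [1,2,-6.5,14,17],
    [1,3,-10,14,26],
    [1,4,-13.5,14,36],
    [1,5.5,-17,14,46],
    [1,7,-21,14,56],
    [1,8.2,-24.5,14,66],
    [1,8.75,-26.4,12,75.3],
    [1,8.75,-26.4,10,75.3],
    [1,8.75,-26.4,9,75.3],
    [1,8.75,-26.4,9,75.3],
    [1,8.75,-26.4,9,75.3]
  ]
}}

```text
time_s: 14.28
ee_pos: [0.5767, 0.0162, 0.2984]
eef_rot: [3.141, -0.0, 1.482]
force: [1.0, 0.7, -1.2]
grip_width: 0.0599
grip_force: 25.0
```

```bash
python3 - <<'E'
from h import *
c=snap('wrist','w7'); o=ctrl.get_obs(); print(o['ee_pos'],np.degrees(o['eef_rot']),o['force'],o['time_s'])
m=mask(c,'yellow',130,20)
for v in (100,120,140,160,180,200,220):
    x=np.where(m[v,240:400])[0]+240; print(v,(x.min(),x.max()) if len(x) else None)
print('top',[int(np.where(m[:,u])[0].min()) for u in (290,320,350)])
b=[*o['ee_pos'][:2],np.radians(84.9),.09]; M=model(b); print([proj(c,M[i]).round(1).tolist() for i in(2,7,3,8)])
E
```

```text
[0.57663282 0.01618918 0.29847569] [ 1.79928895e+02 -4.11526215e-03  8.48830971e+01] [ 0.37191961 -0.27166272 -1.97199698] 14.325
100 None
120 (np.int64(258), np.int64(387))
140 (np.int64(258), np.int64(386))
160 (np.int64(259), np.int64(385))
180 (np.int64(260), np.int64(384))
200 (np.int64(261), np.int64(383))
220 (np.int64(262), np.int64(382))
top [107, 107, 107]
[[385.7, 114.7], [253.1, 114.6], [381.6, 103.5], [257.5, 103.5]]
```

View pics/w7.png

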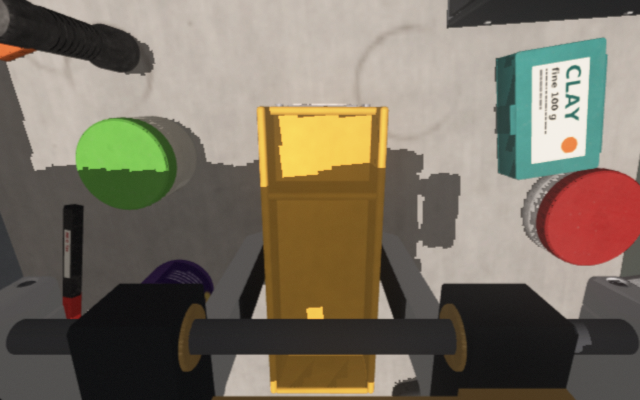

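Yellow sits in the hand just as blue did: edges 258–387, top row 107, pocket end up in the picture. Lowering and releasing.

{"method": "servo_tool", "body": {
  "motion": [
    [1,0,0,-1,0],
    [1,0,0,-1.8,0],
    [1,0,0,-2.3,0],
    [1,0,0,-2.6,0],
    [1,0,0,-2.8,0],
    [1,0,0,-3,0],
    [1,0,0,-3.05,0],
    [1,0,0,-3.05,0]
  ]
}}

```text
time_s: 15.32
ee_pos: [0.5766, 0.0159, 0.2679]
eef_rot: [3.141, -0.0, 1.481]
force: [-3.3, -0.8, 4.3]
grip_width: 0.0595
grip_force: 25.0
```

Seating height reached (0.2679 against 0.2678 wanted), with light contact. Releasing and retreating.

{"method": "servo_tool", "body": {
  "motion": [
    [0.2,0,0,0,0],
    [0,0,0,0,0],
    [0,0,0,0,0],
    [0,0,0,0,0],
    [0,0,0,3,0],
    [0,0,0,8,0],
    [0,-3,-4,14,0],
    [0,-6,-9,18,0],
    [0,-8,-14,18,0],
    [0,-8,-14,18,0],
    [0,-8,-14,18,0]
  ]
}}

```text
time_s: 16.7
ee_pos: [0.4965, -0.1242, 0.4471]
eef_rot: [3.142, -0.0, 1.48]
force: [0.1, -0.2, -0.8]
grip_width: 0.0941
grip_force: 0.0
```

```bash
python3 - <<'E'
from h import *
c=snap('wrist','w8'); o=ctrl.get_obs(); print(o['ee_pos'],o['force'],o['time_s'])
for f in (True,False):
    p,e=fit([c],'yellow',[.5776,.015,np.radians(84.9),.06],f); print(p,np.degrees(p[2]),e)
E
```

```text
[ 0.49682507 -0.1235711   0.44673986] [ 0.82540688  0.61899392 -0.39373868] 16.75
[0.57722861 0.01454382 1.48020344] 84.80940996951992 0.31944701742086873
[0.57771951 0.01440213 1.48114545 0.05748653] 84.86338286182502 0.23483713780481918
```

View pics/w8.png

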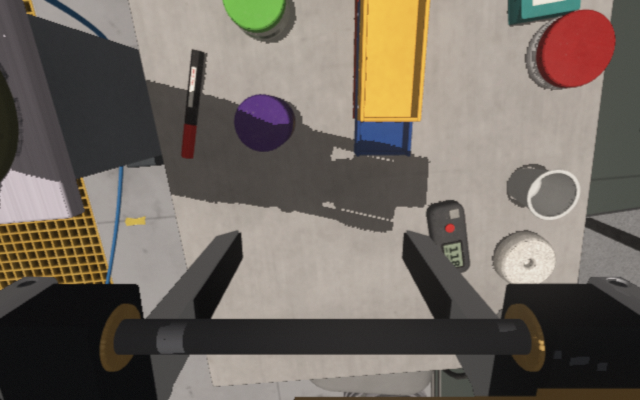

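Yellow is at (0.577, 0.0145) m, z ≈ 57–60 mm, yaw 84.8°. The seat on blue is (0.5776, 0.015) m, so it's within 1 mm, with blue's pocket open below at (385,140). Handing in.

```bash
python3 -c "
from h import *
print(ctrl.hand_in())"
```

```text
the job is handed in; nothing more can be done
None
```

I stacked blue on red and yellow on blue, each turned half round, and handed the job in at about 17 s; the wrist camera put both within about 1 mm of their seats, but the hand-in returned no verdict.

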